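# Clear the offcuts from a lever thickness gauge and check its zero

### The arm

A 6-joint arm with a two-finger parallel gripper is mounted at the origin on a cart in front of the work surface, level with it; the furniture and walls round the work are solid. World frame = base frame: x ahead of the robot, y to its left, z up, the work surface at z = 0. Lengths are in mm, angles in degrees, forces in N, time in s.
With the tool pointing down it reaches from about 375 to 900 mm from the base axis. Payload 3.1 kg.
Tool frame: the origin (TCP) lies at the very end of the fingers, on their centre line; the grasp point (between the pads) lies robot.grip_depth behind it (robot.grip_depth is the distance from the TCP to the grasp point, in mm); z points along the fingers, y is the line along which they close (so a half turn about z gives the same grasp; the last joint's range is limited). The gripper opens to 85 mm and grips with 20 to 120 N. Pads are 22 mm wide; open, the fingers measure 114 mm over their backs; the gripper's body (76 mm by 85 mm) begins 54 mm behind the grasp point. The pads swing forward as they close: fully open they stand 13 mm farther back than shut.
Start: joints at [-76.404, 30.224, 82.088, -0, 67.689, -10.227], TCP at [252.471, -571.712, 202.81] pointing down, gripper open.
Joint ranges: [-176.69, 176.69], [-43.24, 126.21], [12.49, 139.97], [-82, 262], [0, 151.66], [-163.58, 163.58]. Speed limits (degrees/s): [159.86, 159.86, 180, 180, 180, 180].

### API

Orientations are given as [roll, pitch, yaw] about the fixed x, y, z axes, in that order (R = Rz(yaw) Ry(pitch) Rx(roll)).
In Python, from bench import sensors, viewer, hand_in, models, robot gives the robot as it stands.
- The arm moves only by the tool carry_out, never from a script. Its argument "commands" is a list of rows, each a list of 5 numbers: the shift along the tool's x, y, z in m, then the turn about the tool's z in rad, then the closure, from 0 (fully open) to 1 (shut). In form: [[x, y, z, twist, fingers], ...]. A call has 1 to 20 rows; each row shifts and turns the commanded pose from where the row before left it, along the tool's axes as they then stand; what a row does not reach is not made up. A row lasts 1/10 s, in which the tool goes at most 50 mm and 8.59 degrees, less where a joint would pass 70% of its speed; a pose out of reach is approached as far as the arm can. A call is refused whole if a number of a shift passes 0.05 or a number of a turn 0.15, either way. A call with a gripper value outside its range is refused whole. The fingers move at their own pace and stop on an object; "squeeze" is the grip in N (left out, the last holds). Time passes only in rows, so rows that do not move let the fingers close. It gives the time, the measured TCP pose, the force, the opening and the grip force at its end, in the units of the state.
- sensors.sense(): the state, without advancing time (a new reading comes with each control period).
- viewer.snapshot(name): name is "scene" or "side" or "wrist"; returns the picture (420x560x3 uint8, red, green, blue); there is no depth.
- viewer.get_calibration(name): a dict with "camera_matrix" (3x3 intrinsics, pixels), "camera_from_world" (4x4, takes a point from world to camera coordinates). Camera axes: x right, y up, looking along -z (the intrinsics and any distortion apply to the point x, -y, -z); pixel columns grow to the right and rows downward; lengths in mm; the calibration is good to about 2 mm. A picture is of the moment at which its call begins: read the wrist's pose just before it. get_calibration takes no time and is no camera call; for the wrist camera it gives the pose at the moment of the call.
- hand_in(): hands the job in; it is judged then, once.
Trained networks look in the newest picture that a camera, given by its name, has taken for a name from the list of things; names that differ only in an ending like _2 or _b are one class to them, and where a whole thing is asked for, a point or a joint stands for the part that bears it (a point fixed in the world has none). Each returns a list of dicts, best first, with "conf" (0 to 1); they miss things now and then, are a little off and sometimes report something else, mostly with a low value. They report only what shows in the picture. A call takes as long as a camera call.
- models.outline_of(camera, thing): "region" (420x560 bool, what is visible of it) and "box" ([centre column, centre row, width, height] in pixels, round what is visible of it).
The state is a dict: "time_s": time; "q": joint angles; "qd": joint speeds; "effort": joint torques, N m; "tcp_pos": TCP position; "orientation": TCP orientation; "wrist_force": force on the tool from outside, world axes, zero at the start; "torque": the same for the moment, N m; "opening": finger opening in mm; "grip_force": force on a finger pad.
Only numpy, scipy, OpenCV 4.12 (cv2) and the standard library are available. Lean on these libraries where they do the work, as an engineer would, in place of code of your own. Each camera call takes 0.05 s, during which the arm holds its last target. There are 200 camera calls.

### The job

Clear the three white plastic offcuts from the thickness gauge into the open waste tub: the bar still pinched under the gauge's sprung foot, the stepped piece on its base and the round slug on the bench in front. When they are all in the tub, check that the gauge moves freely: press its round thumb paddle down until the pointer stands at the last, long mark of the scale, without running on to the stop behind it, and ease it back up, never letting it snap, until the gauge reads zero. Leave everything else where it is.

Things in the scene. Friction and masses are not known exactly. Their poses are not given: they have to be found in the camera images.
- gauge: lever thickness gauge, screwed down: grey base 130 (x) by 320 (y) by 28 mm high, flat on top. Origin under its centre, on the bench; own -x is the front, facing the robot. A fork column at x = +20, y = 0 carries the sprung arm, which runs along y at x = +20; behind it a white scale plate at x = +51, y = -31 to +47, up to 178 mm high; a stop screw under the arm at x = +20, y = +60, 62 mm high
- hinge_axis (a point): the arm's hinge axis, along the gauge's own x axis, 96 mm above the bench. The arm is a bar 16 by 16 mm centred on this height, reaching 101 mm to the right (-y) and 125 mm to the left (+y) of the hinge
- gauge_arm (a joint): deflection of the sprung arm, rad: 0 with the foot down on the bare base (pointer on the first, long mark: zero). It grows as the paddle end (+y) goes down and the foot end goes up. Scale lines are 0.02 rad apart, the last, long mark is at 0.34, the hard stop at 0.46. A spring always drives it back to 0 with 0.52 N m at 0 rising to 0.96 N m at 0.34, only lightly damped, so it snaps if let go. Where the bar is pinched it starts at about 0.18
- paddle_top (a point): centre of the top face of the black round thumb paddle, 38 mm across and 6 mm thick, on the left end of the arm, 120 mm left (+y) of the hinge and 16 mm above it at deflection 0; it moves with the arm and needs 4 to 8 N to press
- foot_tip (a point): lowest point of the steel ball foot (16 mm ball on an 11 mm upright stem) under the right end of the arm, 95 mm right (-y) of the hinge; at deflection 0 it touches the base. It pinches the bar with about 7 N
- offcut_bar_mid (a point): centre of the white sawn bar offcut, 50 (own x) by 20 (own y) by 18 mm high, 30 g. It lies on the gauge's base with its long axis roughly along the gauge's x; the foot presses on it about 12 mm behind its middle, so about 30 mm of its front end sticks out in front of the foot stem. The arm passes 78 to 95 mm over the base just there, so a gripper coming straight down hits it: come from the front, leaning 20 to 45 degrees, and draw the bar out towards the front
- offcut_step_mid (a point): white stepped offcut, 42 (own x) by 22 (own y) mm, 20 mm high for the half at own -x and 11 mm at own +x, 28 g, lying on the front part of the gauge's base; this point is at the middle of its plan, 10 mm above its underside
- offcut_slug_mid (a point): centre of the white round slug, 26 mm across and 22 mm high, 26 g, standing on the bench in front of the gauge
- waste_tub: open plastic waste tub, 109 (own x) by 154 (own y) at the rim and 95 mm high, 3 mm walls, 96 by 140 mm inside, 0.45 kg, standing loose on the bench to the left or right of the gauge. Origin at the centre of its underside
- cryo_box: bystander: closed cardboard sample box, 133 by 133 by 50 mm, on the side of the gauge where the tub is not; origin at the centre of its underside
- setting_disc: bystander: the gauge's steel setting disc, 28 mm across and 12 mm high, lying on the front of the gauge's base; origin at the centre of its underside
- marker: bystander: marker pen, 14 by 122 (own y) by 15 mm, lying on the bench; origin under its middle
- timer: bystander: flat bench timer, 65 by 70 by 18 mm; origin at the centre of its underside
- amber_bottle: bystander: small amber bottle with a cap, 48 mm across and 90 mm high, behind the gauge on the left; origin at the centre of its underside

How it is judged (in metres and radians):
On the way, in this order (a step that is already met when the one before it is completed fails the run):
1. all three offcuts lie in the waste tub (x of offcut_bar_mid in the frame of waste_tub between -0.055 and 0.055 m and y of offcut_bar_mid in the frame of waste_tub between -0.078 and 0.078 m and z of offcut_bar_mid in the frame of waste_tub between 0 and 0.085 m and x of offcut_step_mid in the frame of waste_tub between -0.055 and 0.055 m and y of offcut_step_mid in the frame of waste_tub between -0.078 and 0.078 m and z of offcut_step_mid in the frame of waste_tub between 0 and 0.085 m and x of offcut_slug_mid in the frame of waste_tub between -0.055 and 0.055 m and y of offcut_slug_mid in the frame of waste_tub between -0.078 and 0.078 m and z of offcut_slug_mid in the frame of waste_tub between 0 and 0.085 m), for 0.2 s.
2. the paddle is pressed until the pointer stands at the last long mark (0.34, within -0.03 and +0.06) (value of joint gauge_arm between 0.31 and 0.4 rad), for 0.3 s.
At the end, for the whole second after the job is handed in: The three offcuts lie inside the waste tub (their centres inside its outline and more than 10 mm below its rim), the tub stands upright at rest within 50 mm of where it was, and the gauge's arm is back at zero (under 0.025 rad) (all of step 1 and value of joint gauge_arm below 0.025 rad and angle between waste_tub's own z axis and vertical below 0.1 rad and distance of waste_tub from where it was at the start of the episode below 0.05 m and linear speed of waste_tub below 0.02 m/s); the robot touches nothing.
It fails at once if the arm is driven on towards its stop (past 0.43 rad) (value of joint gauge_arm above 0.43 rad).
It fails at once if after the bar is in the tub, the arm snaps back (faster than 1.5 rad/s) (horizontal distance between offcut_bar_mid and waste_tub below 0.09 m and velocity of joint gauge_arm below -1.5 rad/s).
It fails at once if a bystander (setting disc, sample box, marker, timer, amber bottle) is displaced by more than 30 mm (distance of any of setting_disc, cryo_box, marker, timer, amber_bottle from where it was at the start of the episode above 0.03 m).
It also fails if it takes over 72 s, if anything falls off the work surface, if the arm or the gripper's body presses on something with over 40 N, if the wrist force passes 120 N, or if a joint passes its speed limit or range.

## Working session

There is one attempt and no reset: what is moved stays moved. The work goes in short steps, Python scripts to look and compute and a tool call to move; the robot and the scene stay as the last step left them, time stands still between calls to the robot, and variables do not carry over. Pictures are saved under pics/ and viewed, at most 10 in all, crops included, and the job is handed in when it is done.

Besides the shell and the picture viewer there is one more tool, called after "Request:" by a JSON object that holds its "api" and its "payload", one argument or row to a line. carry_out: Moves the arm, as the interface text tells. Its arguments: {"type":"object","properties":{"commands":{"type":"array","items":{"type":"array","items":{"type":"number"}}},"squeeze":{"type":"number"}},"required":["commands"]}

```bash
mkdir -p pics; ls; python3 - <<'E'
from bench import sensors, viewer, models, robot
import cv2,numpy as np
print(sensors.sense()); print(robot.grip_depth)
ims=[]
for n in ["scene","side"]:
    im=viewer.snapshot(n); cv2.imwrite(f"pics/{n}0.png",im[:,:,::-1])
    c=viewer.get_calibration(n); print(n,np.round(c["camera_matrix"],1).tolist(),np.round(c["camera_from_world"],3).tolist(), [k for k in c])
    for t in ["gauge","offcut_bar_mid","offcut_step_mid","offcut_slug_mid","waste_tub","cryo_box","setting_disc","marker","timer","amber_bottle","paddle_top"]:
        print(t,[(round(float(d["conf"]),2),np.round(d["box"]).tolist()) for d in models.outline_of(n,t)[:2]])
E
```

```text
pics
{'time_s': 0.0, 'q': array([-7.64023631e+01,  3.02782677e+01,  8.21574811e+01, -1.98167750e-03,
        6.76885340e+01, -1.02284879e+01]), 'qd': array([0.02351697, 0.01930923, 0.07476295, 0.05936206, 0.05239039,
       0.03132816]), 'effort': array([ 3.35192526e-04, -4.42343867e+01, -1.78023523e+01, -2.32829025e-04,
        8.56814731e-03, -7.31183945e-06]), 'tcp_pos': array([ 252.29470559, -570.95836097,  201.83509091]), 'orientation': array([-1.79877367e+02, -2.02668253e-02,  2.38268574e+01]), 'wrist_force': array([ 0.32278655, -0.46337445, -0.58333468]), 'torque': array([0.02078229, 0.01982777, 0.0107566 ]), 'grip_force': 0.0, 'opening': 85.29457175774905}
18.700000000000003
scene [[446.6, 0.0, 276.6], [0.0, 446.6, 211.6], [0.0, 0.0, 1.0]] [[-0.733, -0.68, 0.01, 405.706], [0.468, -0.492, 0.734, -326.269], [-0.494, 0.543, 0.679, -875.348], [0.0, 0.0, 0.0, 1.0]] ['camera_matrix', 'camera_from_world']
gauge [(0.63, [256.0, 221.0, 108.0, 118.0])]
offcut_bar_mid [(0.61, [278.0, 198.0, 22.0, 15.0])]
offcut_step_mid [(0.65, [250.0, 249.0, 18.0, 11.0])]
offcut_slug_mid [(0.44, [293.0
[... 548 characters left out ...]
1.505], [0.09, 0.668, 0.739, -120.73], [-0.071, -0.736, 0.674, -1227.185], [0.0, 0.0, 0.0, 1.0]] ['camera_matrix', 'camera_from_world']
gauge [(0.87, [307.0, 220.0, 69.0, 101.0])]
offcut_bar_mid [(0.72, [262.0, 161.0, 40.0, 36.0]), (0.45, [318.0, 241.0, 23.0, 7.0])]
offcut_step_mid []
offcut_slug_mid []
waste_tub [(0.96, [297.0, 318.0, 56.0, 80.0])]
cryo_box [(0.86, [261.0, 162.0, 42.0, 34.0]), (0.66, [242.0, 189.0, 21.0, 18.0])]
setting_disc [(0.46, [295.0, 227.0, 9.0, 5.0])]
marker [(0.49, [241.0, 284.0, 24.0, 32.0])]
timer [(0.79, [241.0, 190.0, 21.0, 20.0])]
amber_bottle [(0.64, [312.0, 165.0, 17.0, 28.0]), (0.53, [296.0, 226.0, 6.0, 8.0])]
paddle_top [(0.64, [309.0, 207.0, 31.0, 62.0])]
```

```bash
python3 - <<'E'
import cv2
a=cv2.imread("pics/scene0.png")[125:335,135:405]; cv2.imwrite("pics/a.png",cv2.resize(a,None,fx=2.8,fy=2.8,interpolation=cv2.INTER_CUBIC))
a=cv2.imread("pics/side0.png")[140:360,210:350]; cv2.imwrite("pics/b.png",cv2.resize(a,None,fx=2.7,fy=2.7,interpolation=cv2.INTER_CUBIC))
E
```

```text
(no output)
```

View pics/a.png

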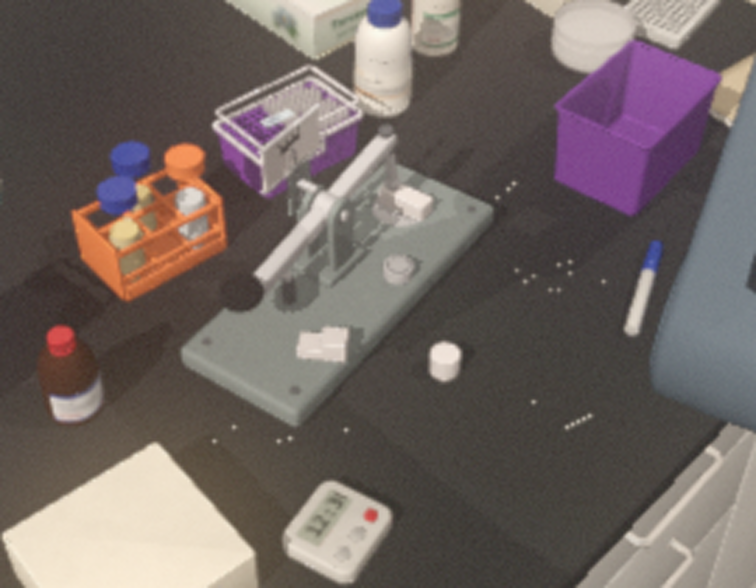

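View pics/b.png

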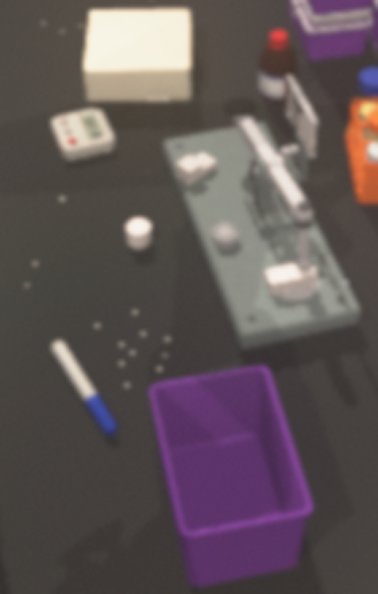

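```bash
cat > h.py <<'E'
import numpy as np, cv2
from bench import sensors, viewer, models, robot
from scipy.spatial.transform import Rotation as R
def P(c):
    K=np.array(c["camera_matrix"]);T=np.array(c["camera_from_world"])
    return K@np.diag([1,-1,-1])@T[:3]
def plane(c,px,z):
    M=P(c); u,v=px
    A=np.array([M[0]-u*M[2],M[1]-v*M[2]])
    return np.append(np.linalg.solve(A[:,:2],-(A[:,2]*z+A[:,3])),z)
def tri(cs,pxs):
    A=np.vstack([[P(c)[0]-u*P(c)[2],P(c)[1]-v*P(c)[2]] for c,(u,v) in zip(cs,pxs)])
    A/=np.linalg.norm(A[:,:3],axis=1)[:,None]
    x,*_=np.linalg.lstsq(A[:,:3],-A[:,3],rcond=None); return x,np.abs(A[:,:3]@x+A[:,3]).max()
def proj(c,X):
    p=P(c)@np.append(X,1); return p[:2]/p[2]
def state():
    s=sensors.sense(); print(round(s["time_s"],2),s["tcp_pos"].round(1),s["orientation"].round(1),s["q"].round(1),s["wrist_force"].round(1),round(s["opening"],1),round(s["grip_force"],1)); return s
E
python3 - <<'E'
from h import *
s,d=viewer.get_calibration("scene"),viewer.get_calibration("side")
fa=lambda p:(p[0]/2.8+135,p[1]/2.8+125); fb=lambda p:(p[0]/2.7+210,p[1]/2.7+140)
for n,a,b,z in [("FL",(298,408),(165,142),28),("FR",(492,210),(245,335),28),("BL",(187,352),(235,128),28),("BR",(395,168),(358,312),28),
 ("tubFL?",(558,110),(185,532),95),("tub2",(632,45),(152,385),95),("tub3",(718,75),(268,370),95),("tubnear",(640,125),(310,508),95),
 ("bar",(412,203),(290,276),40),("step",(323,343),(196,165),42),("slug",(445,351),(138,224),22),("disc",(400,263),(225,233),40),("paddle",(242,292),(245,122),90),("armR",(387,135),(303,207),110),("mk1",(656,243),(113,430),10),("mk2",(632,330),(57,345),10)]:
    print(n,plane(s,fa(a),z).round(),plane(d,fb(b),z).round(),[np.round(x) for x in tri([s,d],[fa(a),fb(b)])])
E
```

```text
FL [523. 153.  28.] [524. 152.  28.] [array([523., 153.,  27.]), np.float64(0.0)]
FR [ 565. -148.   28.] [ 572. -155.   28.] [array([ 571., -153.,   23.]), np.float64(2.0)]
BL [637. 176.  28.] [610. 166.  28.] [array([621., 176.,  29.]), np.float64(10.0)]
BR [ 677. -130.   28.] [ 691. -140.   28.] [array([ 688., -137.,   21.]), np.float64(4.0)]
tubFL? [ 567. -246.   95.] [ 484. -404.   95.] [array([ 547., -329.,   25.]), np.float64(60.0)]
tub2 [ 580. -390.   95.] [ 472. -257.   95.] [array([ 495., -295.,  164.]), np.float64(25.0)]
tub3 [ 486. -406.   95.] [ 576. -254.   95.] [array([ 510., -330.,  161.]), np.float64(51.0)]
tubnear [ 495. -281.   95.] [ 586. -396.   95.] [array([ 571., -367.,   26.]), np.float64(24.0)]
bar [619. -92.  40.] [629. -93.  40.] [array([625., -94.,  38.]), np.float64(3.0)]
step [550.  97.  42.] [553.  90.  42.] [array([553.,  94.,  38.]), np.float64(0.0)]
slug [480.  18.  22.] [480.  23.  22.] [array([479.,  20.,  25.]), np.float64(1.0)]
disc [571. -23.  40.] [571. -22.  40.] [array([571., -22.,  40.]), np.float64(0.0)]
paddle [608. 133.  90.] [611. 101.  90.] [array([617., 123.,  74.]), np.float64(2.0)]
armR [648. -87. 110.] [644. -65. 110.] [array([640., -77., 121.]), np.float64(1.0)]
mk1 [ 431. -237.   10.] [ 433. -240.   10.] [array([ 433., -239.,    8.]), np.float64(0.0)]
mk2 [ 381. -126.   10.] [ 384. -129.   10.] [array([ 383., -127.,    8.]), np.float64(1.0)]
```

Request:
{"api": "carry_out", "payload": {
  "commands": [
    [0.0275,-0.027,-0.005,0,0],
    [0.0275,-0.027,-0.005,0,0],
    [0.0275,-0.027,-0.005,0,0],
    [0.0275,-0.027,-0.005,0,0],
    [0.0275,-0.027,-0.005,0,0],
    [0.0275,-0.027,-0.005,0,0],
    [0.0275,-0.027,-0.005,0,0],
    [0.0275,-0.027,-0.005,0,0],
    [0.0275,-0.027,-0.005,0,0],
    [0.0275,-0.027,-0.005,0,0],
    [0.0275,-0.027,-0.005,0,0],
    [0.0275,-0.027,-0.005,0,0],
    [0.0275,-0.027,-0.005,0,0],
    [0.0275,-0.027,-0.005,0,0],
    [0.0275,-0.027,-0.005,0,0],
    [0.0275,-0.027,-0.005,0,0],
    [0,0,0,0.1335,0],
    [0,0,0,0.1335,0],
    [0,0,0,0,0]
  ]
}}

```text
time_s: 3.1
tcp_pos: [480.5, 1.7, 282.9]
orientation: [180.0, -0.0, 8.6]
wrist_force: [-0.4, -0.6, -1.0]
opening: 85.1
grip_force: 0.0
```

```bash
cat >> h.py <<'E'
def look(name,cam="wrist",things=()):
    c=viewer.get_calibration(cam) ; im=viewer.snapshot(cam); cv2.imwrite(f"pics/{name}.png",im[:,:,::-1])
    np.savez(f"pics/{name}.npz",camera_matrix=c["camera_matrix"],camera_from_world=c["camera_from_world"])
    for t in things: print(t,[(round(float(d["conf"]),2),np.round(d["box"]).tolist()) for d in models.outline_of(cam,t)[:2]])
    return c
E
python3 - <<'E'
from h import *
state(); c=look("w1",things=["offcut_bar_mid","offcut_step_mid","offcut_slug_mid","setting_disc","waste_tub"])
T=c["camera_from_world"]; T=np.array(T); print((-T[:3,:3].T@T[:3,3]).round(1), T[2,:3].round(3), np.array(c["camera_matrix"])[0,0])
print([proj(c,X).round() for X in [(480,20,22),(553,94,38),(625,-94,38)]])
E
```

```text
3.1 [480.5   1.7 282.9] [180.   -0.    8.6] [-13.1  13.4  96.1  -0.   70.5  68.2] [-0.4 -0.6 -1. ] 85.1 0.0
offcut_bar_mid [(0.71, [384.0, 28.0, 31.0, 40.0])]
offcut_step_mid [(0.74, [195.0, 69.0, 33.0, 46.0])]
offcut_slug_mid [(0.67, [256.0, 147.0, 22.0, 23.0])]
setting_disc [(0.76, [304.0, 71.0, 28.0, 26.0])]
waste_tub [(0.74, [520.0, 159.0, 79.0, 115.0]), (0.61, [197.0, 70.0, 33.0, 46.0])]
[562.8  14.6 454.9] [0.322 0.048 0.946] 370.07056822357856
[array([257., 145.]), array([196.,  70.]), array([385.,  26.])]
```

View pics/w1.png

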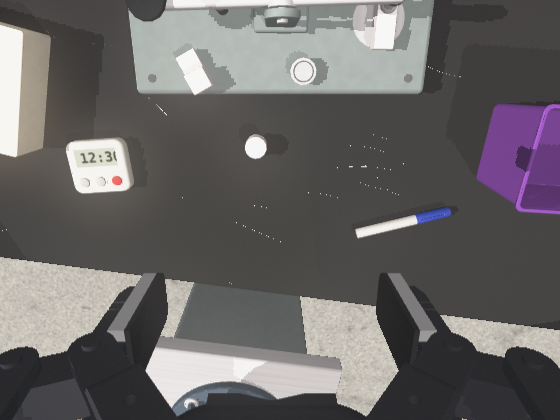

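```bash
python3 - <<'E'
from h import *
w=np.load("pics/w1.npz"); s,d=viewer.get_calibration("scene"),viewer.get_calibration("side")
print("slug",tri([w,s,d],[(256,147),(293,253),(261.3,224.5)]),"top-plane",plane(w,(256,145),22))
print("step",tri([w,s,d],[(195,70),(250,249),(282.5,201)]))
print("bar",tri([w,s],[(384,26),(281,198)]))
im=cv2.imread("pics/w1.png")
for n,(x0,y0,x1,y1) in dict(step=(165,35,225,105),bar=(355,0,415,55)).items():
    print(n)
z=cv2.resize(im[30:110,160:240],None,fx=5,fy=5,interpolation=cv2.INTER_CUBIC); b=cv2.resize(im[0:80,340:420],None,fx=5,fy=5,interpolation=cv2.INTER_CUBIC)
cv2.imwrite("pics/c1.png",np.hstack([z,b]))
E
```

```text
slug (array([478.59355941,  21.26421028,  16.95977284]), np.float64(1.8480546703565892)) top-plane [480.14092435  20.79439417  22.        ]
step (array([552.94302331,  96.38435829,  35.66681566]), np.float64(0.9120838370024558))
bar (array([625.02264954, -93.8377257 ,  33.60725244]), np.float64(0.010945536357667152))
step
bar
```

View pics/c1.png

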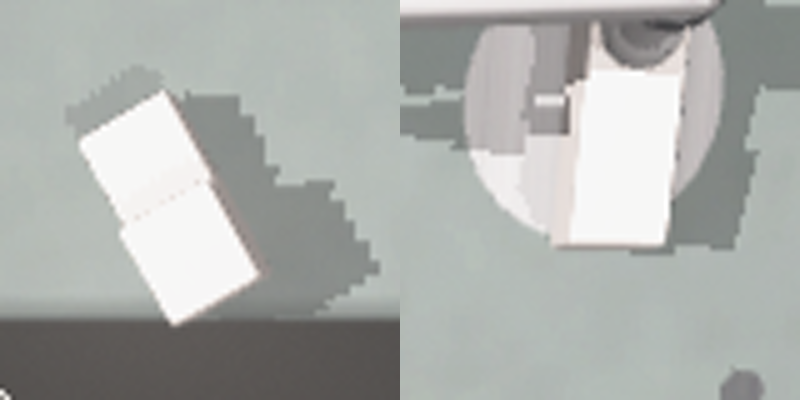

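```bash
python3 - <<'E'
from h import *
w=np.load("pics/w1.npz")
f=lambda p:(p[0]/5+160,p[1]/5+30); g=lambda p:((p[0]-400)/5+340,p[1]/5)
a=[plane(w,f(p),48) for p in [(175,325),(260,272),(213,180),(120,230)]]; b=[plane(w,f(p),39) for p in [(80,142),(165,92)]]
print(np.round(a,1),np.round(b,1))
t=(a[0]+a[1])/2;l=(b[0]+b[1])/2; v=l-t; print("step ends",t.round(1),l.round(1),"mid",((t+l)/2).round(1),"own x yaw",np.degrees(np.arctan2(v[1],v[0])),np.hypot(*v[:2]))
c=[plane(w,g(p),46) for p in [(578,240),(668,240),(597,68),(685,75)]]; print(np.round(c,1))
v=c[2]+c[3]-c[0]-c[1]; print("bar yaw",np.degrees(np.arctan2(v[1],v[0])))
F=[plane(w,p,28) for p in [(138,93),(422,93)]]; print("front corners",np.round(F,1)); u=F[0]-F[1]; print("gauge yaw",np.degrees(np.arctan2(-u[0],u[1])),np.hypot(*u[:2]))
E
```

```text
[[528.4  91.5  48. ]
 [541.7  74.8  48. ]
 [558.4  86.1  48. ]
 [545.7 104.4  48. ]] [[561.6 116.   39. ]
 [574.   99.1  39. ]]
step ends [535.   83.1  48. ] [567.8 107.6  39. ] mid [551.4  95.4  43.5] own x yaw 36.66977527642661 40.893242646585826
[[ 601.9  -87.2   46. ]
 [ 604.7 -105.4   46. ]
 [ 633.5  -83.3   46. ]
 [ 634.9 -101.    46. ]]
bar yaw 7.611440897557039
front corners [[ 519.4  158.1   28. ]
 [ 566.2 -153.6   28. ]]
gauge yaw 8.528708004682072 315.1723730600111
```

Request:
{"api": "carry_out", "payload": {
  "commands": [
    [0.002,-0.019,0.03,0,0.4],
    [0,0,0.045,0,0.4],
    [0,0,0.045,0,0.4],
    [0,0,0.045,0,0.4],
    [0,0,0.045,0,0.4],
    [0,0,0.04,0,0.4],
    [0,0,0.02,0,0.4],
    [0,0,0.008,0,0.4],
    [0,0,0,0,0.8],
    [0,0,0,0,0.9],
    [0,0,0,0,0.9],
    [0,0,0,0,0.9],
    [0,0,-0.02,0,0.9],
    [0,0,-0.03,0,0.9]
  ],
  "squeeze": 40
}}

```text
time_s: 4.8
tcp_pos: [478.7, 20.4, 55.0]
orientation: [-180.0, 0.1, 8.5]
wrist_force: [-0.7, 0.2, 0.6]
opening: 8.8
grip_force: 0.0
```

```bash
python3 - <<'E'
from h import *
state(); look("w2",things=["offcut_slug_mid"])
c=look("s2","scene",things=["offcut_slug_mid"])
E
```

```text
4.8 [478.7  20.4  55. ] [-1.8e+02  1.0e-01  8.5e+00] [-11.   33.7 109.9  -0.   36.5  70.5] [-0.7  0.2  0.6] 8.8 0.0
offcut_slug_mid [(0.93, [271.0, 219.0, 43.0, 50.0])]
offcut_slug_mid []
```

View pics/w2.png

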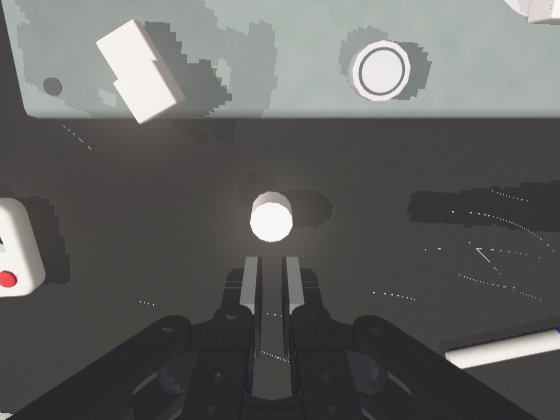

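```bash
python3 - <<'E'
from h import *
w=np.load("pics/w2.npz"); r=models.outline_of("wrist","offcut_slug_mid")
print(plane(w,(271,220),22),plane(w,(271,223),22)); print(proj(w,(478.7,20.4,55)),proj(w,(478.7,20.4,74)))
T=w["camera_from_world"];print((-T[:3,:3].T@T[:3,3]).round(1))
E
```

```text
[478.43822824  21.34287229  22.        ] [476.52133468  21.05896471  22.        ]
[272.73189314 244.22233887] [272.80952566 262.29601274]
[561.5  33.1 226.7]
```

Request:
{"api": "carry_out", "payload": {
  "commands": [
    [0,0,0,0,0.4],
    [0,0,0,0,0.4],
    [0,0,0,0,0.4],
    [0,0,0,0,0.4],
    [0,0,0,0,0.4],
    [0,0,0,0,0.4],
    [0,0,0.03,0,0.4],
    [0,0,0.02,0,0.4],
    [0,0,0,0,0.9],
    [0,0,0,0,0.9],
    [0,0,0,0,0.9],
    [0,0,0,0,0.9],
    [0,0,0,0,0.9],
    [0,0,0,0,0.9],
    [0,0,0,0,0.9],
    [0,0,0,0,0.9],
    [0,0,0,0,0.9]
  ],
  "squeeze": 40
}}

```text
time_s: 6.75
tcp_pos: [479.7, 20.3, 4.8]
orientation: [180.0, -0.0, 8.5]
wrist_force: [-0.3, 0.2, 0.5]
opening: 8.5
grip_force: 0.0
```

```bash
python3 - <<'E'
from h import *
look("w3",things=["offcut_slug_mid"]); look("s3","scene",things=["offcut_slug_mid"]); look("d3","side",things=["offcut_slug_mid"])
w=cv2.imread("pics/w3.png"); s=cv2.imread("pics/s3.png")[195:275,240:360]
b=cv2.imread("pics/d3.png")[190:260,220:310]
cv2.imwrite("pics/c3.png",np.vstack([w[150:420,120:420].repeat(2,0).repeat(2,1)[:300,:600], np.hstack([cv2.resize(s,(300,200)),cv2.resize(b,(300,200))])]))
E
```

```text
offcut_slug_mid [(0.98, [268.0, 258.0, 47.0, 63.0])]
offcut_slug_mid [(0.53, [294.0, 256.0, 7.0, 10.0])]
offcut_slug_mid [(0.57, [261.0, 227.0, 11.0, 6.0])]
```

View pics/c3.png

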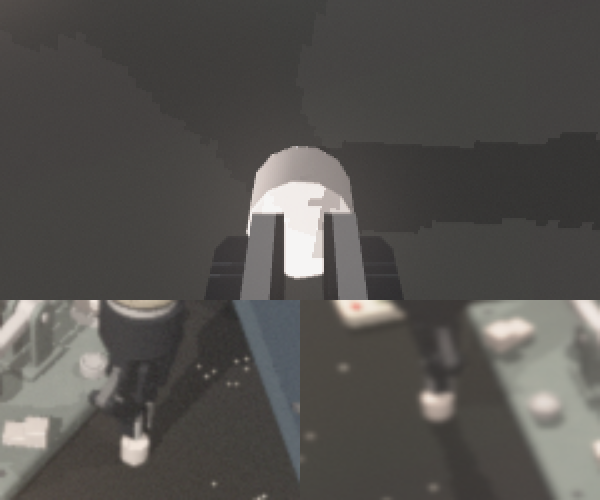

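```bash
python3 - <<'E'
from h import *
for n,tcp,yaw,o in [("w1",(480.5,1.7,282.9),8.6,85.1),("w2",(478.7,20.4,55),8.5,8.8)]:
    w=np.load(f"pics/{n}.npz"); Rm=R.from_euler("xyz",[180,0,yaw],degrees=True).as_matrix()
    for back in (0,13,20,27):
        print(n,back,[proj(w,np.array(tcp)+Rm@np.array([x,y*o/2,-back])).round().tolist() for x in(-11,11) for y in (-1,1)])
E
python3 - <<'E'
import cv2,numpy as np
a=cv2.imread("pics/w1.png")[255:375,100:180]; b=cv2.imread("pics/w2.png")[240:360,220:320]
cv2.imwrite("pics/c4.png",np.hstack([cv2.resize(a,None,fx=4,fy=4,interpolation=cv2.INTER_NEAREST),cv2.resize(b,None,fx=4,fy=4,interpolation=cv2.INTER_NEAREST)]))
E
```

```text
w1 0 [[191.0, 263.0], [354.0, 263.0], [188.0, 225.0], [357.0, 224.0]]
w1 13 [[186.0, 276.0], [360.0, 276.0], [182.0, 235.0], [363.0, 235.0]]
w1 20 [[183.0, 284.0], [363.0, 284.0], [179.0, 242.0], [367.0, 242.0]]
w1 27 [[179.0, 292.0], [367.0, 292.0], [175.0, 249.0], [371.0, 248.0]]
w2 0 [[264.0, 263.0], [281.0, 263.0], [264.0, 224.0], [281.0, 224.0]]
w2 13 [[264.0, 276.0], [282.0, 276.0], [263.0, 235.0], [282.0, 235.0]]
w2 20 [[263.0, 284.0], [282.0, 284.0], [263.0, 242.0], [283.0, 242.0]]
w2 27 [[263.0, 292.0], [283.0, 292.0], [263.0, 249.0], [283.0, 249.0]]
```

View pics/c4.png

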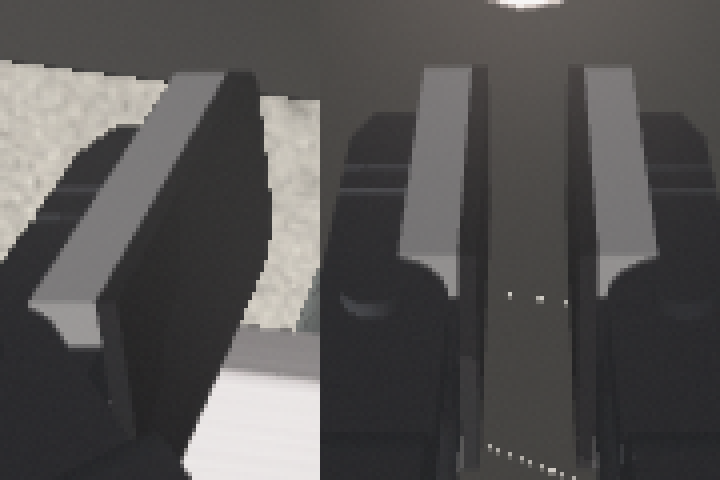

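```bash
python3 - <<'E'
from h import *
s,d=viewer.get_calibration("scene"),viewer.get_calibration("side")
for z in (0,5,15,22,35): print(z,proj(s,(479.7,20.3,z)).round(1),proj(d,(479.7,20.3,z)).round(1))
for n in("w2","w3"):
  w=np.load(f"pics/{n}.npz"); im=cv2.imread(f"pics/{n}.png"); T=w["camera_from_world"]
  print(n,(-T[:3,:3].T@T[:3,3]).round(1))
  for z in (0,22):
    print(z,[proj(w,(478.6+13*np.cos(a),21.2+13*np.sin(a),z)).round().tolist() for a in np.radians([0,90,180,270])])
  m=(im.min(2)>150)[180:330,225:320]; ys,xs=np.nonzero(m); 
  for r in range(205,300,10): 
    q=np.nonzero(im[r,225:320].min(1)>110)[0]; print(r,q.min()+225 if len(q) else None,q.max()+225 if len(q) else None)
E
```

```text
0 [293. 257.] [261.5 228.7]
5 [293.1 255.6] [261.4 227.5]
15 [293.2 252.9] [261.3 225.2]
22 [293.3 251. ] [261.2 223.5]
35 [293.5 247.3] [261.  220.4]
w2 [561.5  33.1 226.7]
0 [[274.0, 188.0], [252.0, 204.0], [268.0, 225.0], [291.0, 210.0]]
22 [[275.0, 199.0], [250.0, 217.0], [268.0, 239.0], [293.0, 223.0]]
205 253 290
215 251 291
225 250 292
235 255 287
245 None None
255 None None
265 245 298
275 244 299
285 242 301
295 241 302
w3 [562.   33.  176.8]
0 [[274.0, 219.0], [246.0, 238.0], [267.0, 263.0], [295.0, 245.0]]
22 [[275.0, 237.0], [243.0, 258.0], [267.0, 286.0], [298.0, 266.0]]
205 None None
215 None None
225 260 280
235 249 291
245 246 294
255 245 296
265 243 298
275 244 299
285 242 301
295 241 302
```

Request:
{"api": "carry_out", "payload": {
  "commands": [
    [0,0,0,0,0.4],
    [0,0,0,0,0.4],
    [0,0,0,0,0.4],
    [0,0,0,0,0.4],
    [0,0,0,0,0.4],
    [0,0,0,0,0.4],
    [0,0,0,0,0.4],
    [0,0,0.002,0,0.4],
    [0,0,0.002,0,0.4]
  ]
}}

```text
time_s: 7.95
tcp_pos: [479.7, 20.3, 0.7]
orientation: [180.0, -0.0, 8.5]
wrist_force: [0.8, -0.6, -0.1]
opening: 51.3
grip_force: 0.0
```

Request:
{"api": "carry_out", "payload": {
  "commands": [
    [0,0,0.004,0,0.4],
    [0,0,0.004,0,0.4],
    [0,0,0.003,0,0.4],
    [0,0,0,0,0.4]
  ]
}}

```text
time_s: 8.35
tcp_pos: [479.2, 20.4, -10.8]
orientation: [-180.0, 0.1, 8.5]
wrist_force: [0.4, -0.3, -0.2]
opening: 51.5
grip_force: 0.0
```

```bash
python3 - <<'E'
from h import *
s=state(); look("w4"); 
im=cv2.imread("pics/w4.png"); cv2.imwrite("pics/c5.png",cv2.resize(im[200:400,150:400],None,fx=2.4,fy=2.4,interpolation=cv2.INTER_NEAREST))
w=np.load("pics/w4.npz"); Rm=R.from_euler("xyz",[180,0,8.5],degrees=True).as_matrix()
for b in (0,10,20,30,40): print(b,[proj(w,s["tcp_pos"]+Rm@np.array([x,y*s["opening"]/2,-b])).round().tolist() for x in(-11,11) for y in (-1,1)])
E
```

```text
8.35 [479.2  20.4 -10.8] [-1.8e+02  1.0e-01  8.5e+00] [-10.9  41.4 111.3   0.   27.3  70.5] [ 0.4 -0.3 -0.2] 51.5 0.0
0 [[223.0, 263.0], [322.0, 263.0], [221.0, 224.0], [324.0, 224.0]]
10 [[221.0, 273.0], [325.0, 273.0], [219.0, 233.0], [327.0, 233.0]]
20 [[218.0, 284.0], [327.0, 284.0], [216.0, 242.0], [330.0, 242.0]]
30 [[215.0, 296.0], [331.0, 296.0], [212.0, 252.0], [333.0, 252.0]]
40 [[211.0, 310.0], [334.0, 310.0], [209.0, 263.0], [337.0, 263.0]]
```

View pics/c5.png

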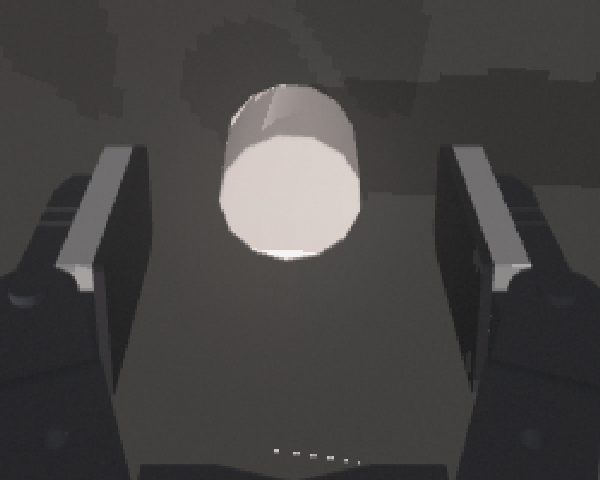

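Request:
{"api": "carry_out", "payload": {
  "commands": [
    [0,0,0.009,0,0.4],
    [0,0,0.008,0,0.4],
    [0,0,0,0,0.9],
    [0,0,0,0,0.9],
    [0,0,0,0,0.9],
    [0,0,0,0,0.9],
    [0,0,0,0,0.9],
    [0,0,0,0,0.9],
    [0,0,0,0,0.9],
    [0,0,0,0,0.9]
  ],
  "squeeze": 40
}}

```text
time_s: 9.4
tcp_pos: [479.7, 20.3, -27.1]
orientation: [180.0, -0.0, 8.5]
wrist_force: [-0.3, -0.1, -0.3]
opening: 24.5
grip_force: 39.2
```

Request:
{"api": "carry_out", "payload": {
  "commands": [
    [0,0,-0.033,0,0.9],
    [0,0,-0.033,0,0.9],
    [0,0,-0.033,0,0.9],
    [0,0,-0.033,0,0.9],
    [0,0.04,0,0,0.9],
    [0,0.045,0,0,0.9],
    [0,0.045,0,0,0.9],
    [0,0.045,0,0,0.9],
    [0,0.045,0,0,0.9],
    [0,0.045,0,0,0.9],
    [0,0.045,0,0,0.9],
    [-0.003,0.042,0,0,0.9],
    [0,0,0.03,0,0.9],
    [0,0,0.035,0,0.9],
    [0,0,0.03,0,0.9],
    [0,0,0,0,0.5],
    [0,0,0,0,0.5],
    [0,0,0,0,0.5],
    [0,0,0,0,0.5],
    [0,0,0,0,0.5]
  ]
}}

```text
time_s: 11.4
tcp_pos: [529.8, -328.9, 11.5]
orientation: [179.9, -0.1, 8.5]
wrist_force: [0.9, -0.7, -0.2]
opening: 42.6
grip_force: 0.0
```

```bash
python3 - <<'E'
from h import *
state(); c=look("w5",things=["offcut_slug_mid","waste_tub"])
for n in ["scene","side"]: look(n+"5",n,["offcut_slug_mid","waste_tub"])
E
```

```text
11.4 [ 529.8 -328.9   11.5] [ 1.799e+02 -1.000e-01  8.500e+00] [-42.1  44.6  89.8   0.   45.3  39.4] [ 0.9 -0.7 -0.2] 42.6 0.0
offcut_slug_mid [(0.88, [258.0, 263.0, 48.0, 68.0])]
waste_tub [(0.66, [281.0, 283.0, 557.0, 275.0])]
offcut_slug_mid [(0.34, [245.0, 203.0, 64.0, 66.0])]
waste_tub [(0.77, [346.0, 173.0, 25.0, 57.0]), (0.61, [254.0, 317.0, 40.0, 41.0])]
offcut_slug_mid [(0.46, [288.0, 325.0, 13.0, 13.0])]
waste_tub [(0.63, [311.0, 207.0, 24.0, 65.0]), (0.61, [297.0, 320.0, 59.0, 78.0])]
```

Request:
{"api": "carry_out", "payload": {
  "commands": [
    [0,0,-0.03,0,0.45],
    [0,0,-0.03,0,0.45],
    [0,0,-0.03,0,0.45],
    [0,0,-0.03,0,0.45],
    [0.0079,-0.0414,0,0,0.45],
    [0.0079,-0.0414,0,0,0.45],
    [0.0079,-0.0414,0,0,0.45],
    [0.0079,-0.0414,0,0,0.45],
    [0.0079,-0.0414,0,0,0.45],
    [0.0079,-0.0414,0,0,0.45],
    [0.0079,-0.0414,0,0,0.45],
    [0.0079,-0.0414,0,0,0.45],
    [0.0079,-0.0414,0,0,0.45],
    [0.0079,-0.0414,0,0,0.45],
    [0,0,0,-0.123,0.45],
    [0,0,0,-0.123,0.45],
    [0,0,0,-0.123,0.45],
    [0,0,0,-0.123,0.45],
    [0,0,0,0,0.45]
  ]
}}

```text
time_s: 13.75
tcp_pos: [545.4, 93.0, 129.7]
orientation: [-180.0, 0.0, 36.7]
wrist_force: [-0.0, -0.1, -0.2]
opening: 46.9
grip_force: 0.0
```

```bash
python3 - <<'E'
from h import *
s=state(); c=look("w6",things=["offcut_step_mid"])
r=models.outline_of("wrist","offcut_step_mid")[0]["region"].astype(np.uint8)
k=max(cv2.findContours(r,0,2)[0],key=cv2.contourArea); b=cv2.boxPoints(cv2.minAreaRect(k)); print(b.round(1).tolist())
print([plane(c,p,44).round(1).tolist() for p in b]); print("tool axis px", proj(c,s["tcp_pos"]-[0,0,0]), proj(c,(551.5,95.5,44)))
for n in ["scene","side"]: look(n+"6",n,["offcut_slug_mid","waste_tub"])
im=cv2.imread("pics/side6.png")[280:360,250:340]; im2=cv2.imread("pics/w6.png")[100:300,150:400]
cv2.imwrite("pics/c6.png",np.hstack([cv2.resize(im,(400,356)),cv2.resize(im2,(400,356))]))
E
```

```text
13.75 [545.4  93.  129.7] [-180.     0.    36.7] [-1.9 30.4 96.5  0.  53.1 51.4] [-0.  -0.1 -0.2] 46.9 0.0
offcut_step_mid [(0.65, [275.0, 181.0, 31.0, 58.0]), (0.32, [49.0, 75.0, 93.0, 148.0])]
[[259.0, 152.0], [289.0, 152.0], [289.0, 213.0], [259.0, 213.0]]
[[564.2, 118.9, 44.0], [576.8, 102.0, 44.0], [540.3, 73.9, 44.0], [526.9, 91.9, 44.0]]
tool axis px [273.04132827 244.80540019] [274.8586711  184.84870533]
offcut_slug_mid []
waste_tub [(0.73, [244.0, 205.0, 62.0, 63.0]), (0.59, [342.0, 179.0, 22.0, 44.0])]
offcut_slug_mid [(0.61, [290.0, 325.0, 12.0, 13.0])]
waste_tub [(0.93, [296.0, 314.0, 55.0, 81.0]), (0.4, [243.0, 189.0, 21.0, 19.0])]
```

View pics/c6.png

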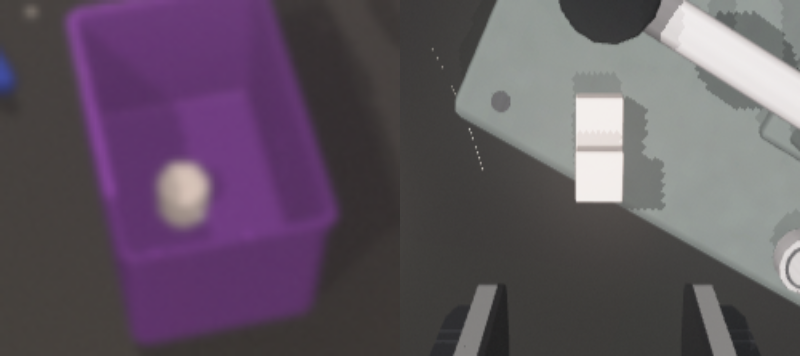

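Request:
{"api": "carry_out", "payload": {
  "commands": [
    [0.002,0,0.03,0,0.45],
    [0,0,0.04,0,0.45],
    [0,0,0.035,0,0.45],
    [0,0,0.02,0,0.45],
    [0,0,0.0065,0,0.45],
    [0,0,0,0,0.9],
    [0,0,0,0,0.9],
    [0,0,0,0,0.9],
    [0,0,0,0,0.9],
    [0,0,0,0,0.9],
    [0,0,0,0,0.9],
    [0,0,0,0,0.9],
    [0,0,-0.03,0,0.9],
    [0,0,-0.04,0,0.9]
  ]
}}

```text
time_s: 15.6
tcp_pos: [545.7, 94.0, 67.7]
orientation: [-179.8, 0.2, 36.7]
wrist_force: [1.1, 0.3, -0.3]
opening: 21.2
grip_force: 39.9
```

Request:
{"api": "carry_out", "payload": {
  "commands": [
    [0,0,-0.025,0,0.9],
    [0,0,-0.025,0,0.9],
    [-0.0257,0.0319,0,0,0.9],
    [-0.0257,0.0319,0,0,0.9],
    [-0.0257,0.0319,0,0,0.9],
    [-0.0257,0.0319,0,0,0.9],
    [-0.0257,0.0319,0,0,0.9],
    [-0.0257,0.0319,0,0,0.9],
    [-0.0257,0.0319,0,0,0.9],
    [-0.0257,0.0319,0,0,0.9],
    [-0.0257,0.0319,0,0,0.9],
    [-0.0257,0.0319,0,0,0.9],
    [0,0,0,0.123,0.9],
    [0,0,0,0.123,0.9],
    [0,0,0,0.123,0.9],
    [0,0,0,0.123,0.9],
    [0,0,0.035,0,0.9],
    [0,0,0.035,0,0.9],
    [0,0,0.035,0,0.9],
    [0,0,0,0,0.6]
  ]
}}

```text
time_s: 17.6
tcp_pos: [528.7, -312.7, 9.1]
orientation: [-179.6, 0.4, 8.5]
wrist_force: [-0.8, 0.6, 0.1]
opening: 33.5
grip_force: 0.0
```

Request:
{"api": "carry_out", "payload": {
  "commands": [
    [0,0,-0.045,0,0.5],
    [0,0,-0.045,0,0.5],
    [0,0,-0.045,0,0.5],
    [0.0145,-0.0415,-0.02,0,0.5],
    [0.0145,-0.0415,-0.02,0,0.5],
    [0.0145,-0.0415,-0.02,0,0.5],
    [0.0145,-0.0415,-0.02,0,0.5],
    [0.0145,-0.0415,-0.02,0,0.5],
    [0.0145,-0.0415,-0.02,0,0.5],
    [0.0145,-0.0415,-0.02,0,0.5],
    [0.0145,-0.0415,-0.02,0,0.5],
    [0.0145,-0.0415,-0.02,0,0.5],
    [0.0145,-0.0415,-0.02,0,0.5],
    [0.0145,-0.0415,-0.02,0,0.5],
    [0.0145,-0.0415,-0.02,0,0.5],
    [0,0,-0.045,0,0.5],
    [0,0,-0.045,0,0.5],
    [0,0,-0.045,0,0.5]
  ]
}}

```text
time_s: 19.4
tcp_pos: [628.5, 203.6, 527.6]
orientation: [180.0, -0.1, 8.6]
wrist_force: [1.0, 0.4, 2.0]
opening: 42.2
grip_force: 0.0
```

```bash
python3 - <<'E'
from h import *
s=state(); c=look("side7","side",things=["offcut_step_mid","offcut_slug_mid","waste_tub"])
from scipy.optimize import least_squares
# tool-down planar fit: r,z vs q2,q3
D=[((252.3,-571,201.8),(-76.4,30.3,82.16)),((480.5,1.7,282.9),(-13.1,13.4,96.1)),((478.7,20.4,55),(-11,33.7,109.9)),((479.2,20.4,-10.8),(-10.9,41.4,111.3)),((529.8,-328.9,11.5),(-42.1,44.6,89.8)),((545.4,93,129.7),(-1.9,30.4,96.5)),(tuple(s["tcp_pos"]),tuple(s["q"][:3]))]
r=lambda X,j:X[0]*np.cos(j)+X[1]*np.sin(j)
def f(p,full=False):
    e=[]
    for X,q in D:
        q=np.radians(q); a,b=q[1],q[1]+q[2]
        e+=[p[0]+p[1]*np.sin(a)+p[2]*np.sin(b)+p[3]*np.cos(b)-r(X,q[0]), p[4]+p[1]*np.cos(a)+p[2]*np.cos(b)-p[3]*np.sin(b)-X[2]]
    return e
o=least_squares(f,[0,400,400,50,0]); print(o.x.round(1),np.abs(o.fun).max())
E
```

```text
19.4 [628.5 203.6 527.6] [ 1.8e+02 -1.0e-01  8.6e+00] [  8.3  24.6  43.   -0.  112.3  89.7] [1.  0.4 2. ] 42.2 0.0
offcut_step_mid [(0.53, [285.0, 315.0, 17.0, 12.0])]
offcut_slug_mid [(0.43, [290.0, 324.0, 11.0, 15.0])]
waste_tub [(0.9, [297.0, 315.0, 58.0, 81.0])]
[ -1.  589.8 392.2 115.1 -51.7] 0.8248558092117264
```

Request:
{"api": "carry_out", "payload": {
  "commands": [
    [0,0,-0.045,0,0.5],
    [0,0,-0.045,0,0.5],
    [0,0,-0.045,0,0.5],
    [0.03,0,0,0,0.5],
    [0.03,0,0,0,0.5],
    [0.03,0,0,0,0.5]
  ]
}}

```text
time_s: 20.2
tcp_pos: [684.3, 205.1, 617.6]
orientation: [-179.7, -1.6, 8.5]
wrist_force: [0.3, 0.3, 0.8]
opening: 43.0
grip_force: 0.0
```

```bash
python3 -c "
from h import *
state()"
```

```text
20.2 [684.3 205.1 617.6] [-179.7   -1.6    8.5] [  7.6  34.4  12.7   0.4 131.3  89.4] [0.3 0.3 0.8] 43.0 0.0
```

Request:
{"api": "carry_out", "payload": {
  "commands": [
    [0.05,0,0,0,0.5],
    [0.05,0,0,0,0.5],
    [0.05,0,0,0,0.5],
    [0.05,0,0,0,0.5],
    [0.05,0,0,0,0.5]
  ]
}}

```text
time_s: 20.7
tcp_pos: [804.7, 207.4, 524.6]
orientation: [-179.0, -8.0, 8.4]
wrist_force: [0.5, 0.2, 0.3]
opening: 42.8
grip_force: 0.0
```

```bash
python3 -c "
from h import *
state()"
```

```text
20.7 [804.7 207.4 524.6] [-179.    -8.     8.4] [  6.2  41.8  12.7   1.5 117.5  88.5] [0.5 0.2 0.3] 42.8 0.0
```

Request:
{"api": "carry_out", "payload": {
  "commands": [
    [0.04,0,-0.03,0,0.5],
    [0.04,0,-0.03,0,0.5],
    [0.04,0,-0.03,0,0.5],
    [0.04,0,-0.03,0,0.5],
    [0.04,0,-0.03,0,0.5],
    [0.04,0,-0.03,0,0.5]
  ]
}}

```text
time_s: 21.3
tcp_pos: [815.6, 188.0, 604.0]
orientation: [-178.0, -18.5, 8.2]
wrist_force: [0.1, -0.1, 0.3]
opening: 42.6
grip_force: 0.0
```

```bash
python3 -c "
from h import *
state()"
```

```text
21.3 [815.6 188.  604. ] [-178.   -18.5    8.2] [  4.1  36.9  12.5   3.6 112.3  87.4] [ 0.1 -0.1  0.3] 42.6 0.0
```

Request:
{"api": "carry_out", "payload": {
  "commands": [
    [0.04,-0.004,-0.03,0,0.5],
    [0.04,-0.004,-0.03,0,0.5],
    [0.04,-0.004,-0.03,0,0.5],
    [0.04,-0.004,-0.03,0,0.5],
    [0.04,-0.004,-0.03,0,0.5],
    [0.04,-0.004,-0.03,0,0.5],
    [0.04,-0.004,-0.03,0,0.5],
    [0.04,-0.004,-0.03,0,0.5]
  ]
}}

```text
time_s: 22.1
tcp_pos: [791.9, 187.0, 727.9]
orientation: [-176.6, -31.7, 7.5]
wrist_force: [-0.4, 0.1, -0.2]
opening: 42.6
grip_force: 0.0
```

```bash
python3 -c "
from h import *
s=state(); print(R.from_euler('xyz',s['orientation'],degrees=True).as_matrix().round(3))
print(R.from_euler('xyz',s['orientation'],degrees=True).inv().apply(np.array([600,-97,60])-s['tcp_pos']))"
```

```text
22.1 [791.9 187.  727.9] [-176.6  -31.7    7.5] [  3.1  29.2  12.5   6.  106.8  88. ] [-0.4  0.1 -0.2] 42.6 0.0
[[ 0.844  0.161  0.512]
 [ 0.111 -0.986  0.128]
 [ 0.525 -0.051 -0.849]]
[-544.25699595  283.11863757  432.72561602]
```

Request:
{"api": "carry_out", "payload": {
  "commands": [
    [-0.0336,0.0178,0.0235,0,0.5],
    [-0.0336,0.0178,0.0235,0,0.5],
    [-0.0336,0.0178,0.0235,0,0.5],
    [-0.0336,0.0178,0.0235,0,0.5],
    [-0.0336,0.0178,0.0235,0,0.5],
    [-0.0336,0.0178,0.0235,0,0.5],
    [-0.0336,0.0178,0.0235,0,0.5],
    [-0.0336,0.0178,0.0235,0,0.5],
    [-0.0336,0.0178,0.0235,0,0.5],
    [-0.0336,0.0178,0.0235,0,0.5],
    [-0.0336,0.0178,0.0235,0,0.5],
    [-0.0336,0.0178,0.0235,0,0.5],
    [-0.0336,0.0178,0.0235,0,0.5],
    [-0.0336,0.0178,0.0235,0,0.5],
    [-0.0336,0.0178,0.0235,0,0.5]
  ]
}}

```text
time_s: 23.6
tcp_pos: [593.4, -84.4, 158.6]
orientation: [-176.7, -31.7, 7.5]
wrist_force: [1.6, 0.1, 0.9]
opening: 42.3
grip_force: 0.0
```

```bash
cat >> h.py <<'E'
def go(s,X):
    Rm=R.from_euler('xyz',s['orientation'],degrees=True); print("z axis",Rm.as_matrix()[:,2].round(3),"y",Rm.as_matrix()[:,1].round(3)); print("tool delta",Rm.inv().apply(np.array(X)-s['tcp_pos']).round(1))
E
python3 - <<'E'
from h import *
s=state(); go(s,(577,-105,111)); go(s,(638,-89.5,9))
c=look("w8",things=["offcut_bar_mid"]); print(proj(c,(628,-93,46)),proj(c,(603.3,-96.3,46)),proj(c,(603.3,-96.3,28)))
for r in models.outline_of("wrist","offcut_bar_mid")[:1]:
    k=max(cv2.findContours(r["region"].astype(np.uint8),0,2)[0],key=cv2.contourArea); print(cv2.approxPolyDP(k,3,True).reshape(-1,2).tolist())
E
```

```text
23.6 [593.4 -84.4 158.6] [-176.7  -31.7    7.5] [-30.8  25.8 112.6  52.5  27.8   6.3] [1.6 0.1 0.9] 42.3 0.0
z axis [ 0.512  0.125 -0.85 ] y [ 0.161 -0.986 -0.048]
tool delta [-41.1  20.   29.5]
z axis [ 0.512  0.125 -0.85 ] y [ 0.161 -0.986 -0.048]
tool delta [-41.4  19.4 149.3]
offcut_bar_mid [(0.65, [293.0, 222.0, 27.0, 58.0])]
[295.67903297 218.81858576] [295.27671584 249.07348261] [294.98937885 250.94801771]
[[304, 191], [299, 191], [302, 203], [296, 210], [281, 207], [285, 250], [304, 249]]
```

Request:
{"api": "carry_out", "payload": {
  "commands": [
    [-0.0207,0.0097,0.012,0,0.5],
    [-0.0207,0.0097,0.012,0,0.5],
    [0,0,0.03,0,0.5],
    [0,0,0.03,0,0.5],
    [0,0,0.025,0,0.5],
    [0,0,0.01,0,0.5],
    [0,0,0,0,0.5]
  ]
}}

```text
time_s: 24.45
tcp_pos: [625.2, -91.2, 36.0]
orientation: [-176.7, -31.8, 7.6]
wrist_force: [-0.9, 0.4, 1.1]
opening: 42.8
grip_force: 0.0
```

```bash
python3 - <<'E'
from h import *
s=state(); go(s,(638,-89.5,9))
c=look("w9",things=["offcut_bar_mid"]); print([proj(c,X).round() for X in [(628,-93,46),(602.1,-86.4,46),(604.6,-106.2,46)]])
for r in models.outline_of("wrist","offcut_bar_mid")[:1]:
    k=max(cv2.findContours(r["region"].astype(np.uint8),0,2)[0],key=cv2.contourArea); print(cv2.approxPolyDP(k,3,True).reshape(-1,2).tolist())
im=cv2.imread("pics/w9.png")[120:400,130:430]; cv2.imwrite("pics/c9.png",cv2.resize(im,None,fx=2,fy=2))
E
```

```text
24.45 [625.2 -91.2  36. ] [-176.7  -31.8    7.6] [-29.6  41.7 111.8  84.2  21.5 -27.3] [-0.9  0.4  1.1] 42.8 0.0
z axis [ 0.513  0.128 -0.849] y [ 0.163 -0.985 -0.05 ]
tool delta [-3.2  1.8 29.7]
offcut_bar_mid [(0.9, [272.0, 241.0, 47.0, 100.0])]
[array([276., 238.]), array([254., 289.]), array([296., 291.])]
[[291, 190], [278, 190], [287, 204], [280, 219], [266, 223], [254, 217], [255, 290], [293, 287]]
```

View pics/c9.png

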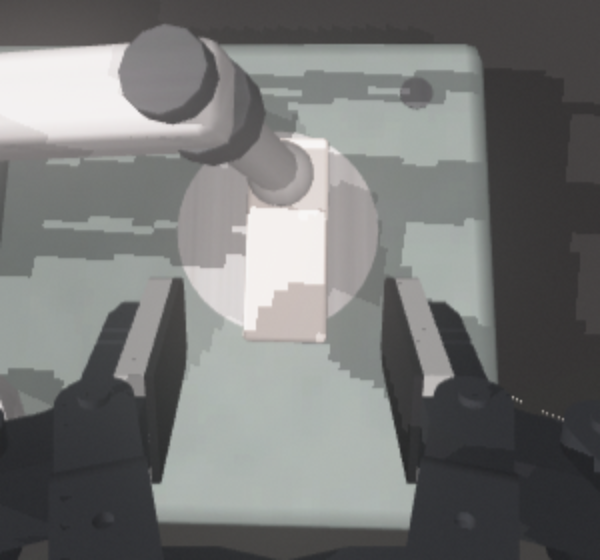

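Request:
{"api": "carry_out", "payload": {
  "commands": [
    [-0.001,0.0005,0.015,0,0.5],
    [-0.001,0.0005,0.013,0,0.5],
    [0,0,0,0,0.9],
    [0,0,0,0,0.9],
    [0,0,0,0,0.9],
    [0,0,0,0,0.9],
    [0,0,0,0,0.9],
    [0,0,0,0,0.9],
    [0,0,0,0,0.9]
  ],
  "squeeze": 60
}}

```text
time_s: 25.5
tcp_pos: [635.4, -89.2, 11.2]
orientation: [-176.6, -31.6, 7.5]
wrist_force: [-2.4, 0.7, 6.3]
opening: 18.4
grip_force: 59.9
```

Request:
{"api": "carry_out", "payload": {
  "commands": [
    [-0.0128,0,-0.0079,0,0.9],
    [-0.0128,0,-0.0079,0,0.9],
    [-0.0128,0,-0.0079,0,0.9],
    [-0.0128,0,-0.0079,0,0.9],
    [-0.0128,0,-0.0079,0,0.9],
    [-0.0128,0,-0.0079,0,0.9],
    [0,0,0,0,0.9]
  ]
}}

```text
time_s: 26.2
tcp_pos: [545.4, -104.4, 11.1]
orientation: [-176.5, -31.6, 7.3]
wrist_force: [-4.8, -2.2, 9.8]
opening: 18.2
grip_force: 61.7
```

```bash
python3 - <<'E'
from h import *
s=state(); go(s,(555,-115,150)); 
Rm=R.from_euler('xyz',s['orientation'],degrees=True)
print("seg2",Rm.inv().apply(np.array((545,-325,150))-np.array((555,-115,150))))
look("w10",things=["offcut_bar_mid"])
E
```

```text
26.2 [ 545.4 -104.4   11.1] [-176.5  -31.6    7.3] [-36.9  44.3 122.3 107.1  25.3 -59.4] [-4.8 -2.2  9.8] 18.2 61.7
z axis [ 0.511  0.127 -0.85 ] y [ 0.159 -0.986 -0.052]
tool delta [  79.8    4.8 -114.5]
seg2 [-31.20546647 205.46513722 -31.78515769]
offcut_bar_mid [(0.79, [272.0, 260.0, 54.0, 121.0])]
```

Request:
{"api": "carry_out", "payload": {
  "commands": [
    [0.021,-0.002,-0.034,0,0.9],
    [0.021,-0.002,-0.034,0,0.9],
    [0.021,-0.002,-0.034,0,0.9],
    [-0.0048,0.0356,-0.0051,0,0.9],
    [-0.0048,0.0356,-0.0051,0,0.9],
    [-0.0048,0.0356,-0.0051,0,0.9],
    [-0.0048,0.0356,-0.0051,0,0.9],
    [-0.0048,0.0356,-0.0051,0,0.9],
    [-0.0048,0.0356,-0.0051,0,0.9],
    [0,0,0,0,0.9]
  ]
}}

```text
time_s: 27.3
tcp_pos: [543.9, -328.0, 106.9]
orientation: [-176.8, -31.9, 7.4]
wrist_force: [0.1, -0.6, -0.2]
opening: 18.0
grip_force: 60.3
```

```bash
python3 - <<'E'
from h import *
s=state(); go(s,(540,-322,40))
look("w11",things=["offcut_bar_mid","waste_tub"]); look("side11","side",things=["waste_tub","offcut_bar_mid"])
E
```

```text
27.3 [ 543.9 -328.   106.9] [-176.8  -31.9    7.4] [-56.6  35.6 103.2  49.7  40.8 -13.4] [ 0.1 -0.6 -0.2] 18.0 60.3
z axis [ 0.516  0.124 -0.848] y [ 0.158 -0.986 -0.048]
tool delta [-38.   -3.3  55.4]
offcut_bar_mid [(0.8, [273.0, 260.0, 52.0, 121.0])]
waste_tub [(0.89, [266.0, 282.0, 296.0, 217.0])]
waste_tub [(0.94, [299.0, 315.0, 55.0, 78.0])]
offcut_bar_mid []
```

Request:
{"api": "carry_out", "payload": {
  "commands": [
    [-0.013,-0.001,0.0185,0,0.9],
    [-0.013,-0.001,0.0185,0,0.9],
    [-0.012,-0.001,0.0185,0,0.9],
    [0,0,0,0,0.9],
    [0,0,0,0,0.6],
    [0,0,0,0,0.6],
    [0,0,0,0,0.6],
    [0,0,0,0,0.6],
    [0,0,0,0,0.6]
  ]
}}

```text
time_s: 28.5
tcp_pos: [539.4, -314.6, 40.1]
orientation: [-176.3, -31.9, 7.5]
wrist_force: [0.9, 0.2, 0.5]
opening: 34.0
grip_force: 0.0
```

```bash
python3 - <<'E'
from h import *
s=state(); go(s,(540,-322,160))
look("w12",things=["offcut_bar_mid","waste_tub"]); look("side12","side",things=["waste_tub","offcut_bar_mid","offcut_step_mid","offcut_slug_mid"])
E
```

```text
28.5 [ 539.4 -314.6   40.1] [-176.3  -31.9    7.5] [-56.3  42.3 106.   59.4  35.6 -25.7] [0.9 0.2 0.5] 34.0 0.0
z axis [ 0.514  0.133 -0.848] y [ 0.164 -0.985 -0.054]
tool delta [  63.     0.9 -102.3]
offcut_bar_mid [(0.76, [266.0, 230.0, 46.0, 37.0])]
waste_tub [(0.6, [294.0, 270.0, 453.0, 300.0])]
waste_tub [(0.57, [300.0, 315.0, 57.0, 83.0]), (0.21, [307.0, 220.0, 75.0, 99.0])]
offcut_bar_mid [(0.44, [302.0, 311.0, 10.0, 18.0]), (0.42, [308.0, 218.0, 80.0, 100.0])]
offcut_step_mid []
offcut_slug_mid [(0.61, [290.0, 326.0, 13.0, 9.0])]
```

Request:
{"api": "carry_out", "payload": {
  "commands": [
    [0.021,0,-0.034,0,0.6],
    [0.021,0,-0.034,0,0.6],
    [0.021,0,-0.034,0,0.6],
    [0.021,0,-0.034,0,1],
    [0.0115,-0.039,0.0097,0,1],
    [0.0115,-0.039,0.0097,0,1],
    [0.0115,-0.039,0.0097,0,1],
    [0.0115,-0.039,0.0097,0,1],
    [0.0115,-0.039,0.0097,0,1],
    [0.0115,-0.039,0.0097,0,1],
    [0.0115,-0.039,0.0097,0,1],
    [0.0115,-0.039,0.0097,0,1],
    [0,0,0,0,1]
  ],
  "squeeze": 20
}}

```text
time_s: 30.2
tcp_pos: [604.9, 10.7, 198.7]
orientation: [-176.1, -31.7, 7.9]
wrist_force: [-0.9, -0.4, -0.4]
opening: 0.2
grip_force: 0.0
```

```bash
python3 - <<'E'
from h import *
s=state(); go(s,(631.5,136,130))
c=look("w13",things=["paddle_top"]); look("side13","side",things=["offcut_bar_mid","offcut_step_mid","offcut_slug_mid","waste_tub","paddle_top"]); look("scene13","scene",things=["waste_tub","offcut_bar_mid","offcut_step_mid","paddle_top"])
im=cv2.imread("pics/w13.png"); p=proj(c,(609.1,133.5,112)); print(p, np.array(c["camera_from_world"]).round(3).tolist()[2])
m=(im.max(2)<45).astype(np.uint8); n,l,st,ce=cv2.connectedComponentsWithStats(m)
for i in range(1,n):
    if st[i,4]>200: print(st[i].tolist(),ce[i].round(1).tolist())
r=models.outline_of("wrist","paddle_top")
E
```

```text
30.2 [604.9  10.7 198.7] [-176.1  -31.7    7.9] [-19.1  21.2 111.   41.7  26.7  27.6] [-0.9 -0.4 -0.4] 0.2 0.0
z axis [ 0.51   0.139 -0.849] y [ 0.172 -0.983 -0.058]
tool delta [   1.  -114.6   89.4]
paddle_top [(0.75, [257.0, 214.0, 316.0, 77.0])]
offcut_bar_mid [(0.66, [297.0, 315.0, 60.0, 82.0]), (0.43, [304.0, 314.0, 15.0, 18.0])]
offcut_step_mid [(0.71, [296.0, 226.0, 6.0, 9.0])]
offcut_slug_mid []
waste_tub [(0.69, [296.0, 317.0, 57.0, 82.0])]
paddle_top [(0.75, [310.0, 205.0, 37.0, 66.0])]
waste_tub []
offcut_bar_mid []
offcut_step_mid []
paddle_top [(0.58, [247.0, 203.0, 60.0, 51.0])]
[123.80373363 224.68949978] [-0.208, -0.094, 0.974, -256.333]
[244, 341, 50, 79, 643] [260.2, 391.2]
[281, 341, 11, 58, 205] [286.0, 374.7]
[80, 375, 76, 45, 774] [119.6, 405.2]
```

```bash
python3 - <<'E'
from h import *
w=np.load("pics/w13.npz"); im=cv2.imread("pics/w13.png")
for t,X in [("c",(609.1,133.5,112)),("left",(609.1-19*.148,133.5+19*.989,112)),("front",(609.1-19*.989,133.5-19*.148,112)),("back",(609.1+19*.989,133.5+19*.148,112)),("right",(609.1+19*.148,133.5-19*.989,112))]: print(t,proj(w,X).round(1))
g=cv2.cvtColor(im,cv2.COLOR_BGR2GRAY)
print(g[190:262:4,85:170:4])
print("armR end",proj(w,(607.1+19.8+.148*101,11.9+3-.989*101,104)).round(1))
E
```

```text
c [123.8 224.7]
left [100.  224.3]
front [121.  249.3]
back [126.5 200.8]
right [147.8 225. ]
[[ 64  64  70  70  70  70  64  64  65  65  65  67  66  68  68  70  70  71
   72  73  74  75]
 [ 65  64  64  65  64  65  65  66  65  66  65  67  68  68  69  70  71  72
   71  73  75  75]
 [ 64  62  64  64  65  64  65  66  65  67  66  85 137 137 137 137 138 138
  136 139 137 140]
 [ 63  63  64  63  65  65  64  65  66  65  67 158 153 153 152 152 152 151
  153 153 153 154]
 [ 63  64  63  64  64  65  65  59  53  54  55  55  57  57 153 144 152 153
  154 155 153 155]
 [ 63  64  63  64  66  65  53  53  54  56  55  56  57  58  60 113 154 154
  154 154 154 156]
 [ 63  65  64  65  65  56  55  55  54  57  56  57  59  60  61  55 154 154
  155 155 170 173]
 [ 63  64  65  64  64  56  55  55  56  56  57  59  60  61  61  62 141 146
  147 162 161 161]
 [ 64  65  64  65  62  55  56  57  55  57  59  60  60  63  63  64 167 168
  167 229 228 228]
 [ 63  65  65  66  57  56  55  56  58  57  61  60  62  63  64  64 166 168
  168 169 230 230]
 [ 64  64  71  71  57  56  57  56  58  58  60  62  62  63  65  66 165 165
  165 169 229 229]
 [ 71  69  71  71  64  56  57  58  59  58  60  62  63  64  65  59 165 166
  166 229 229 230]
 [ 71  70  71  71  71  57  58  56  60  59  60  62  63  65  66  98 126 127
  128 130 149 154]
 [ 71  71  72  72  72  62  58  59  58  60  61  63  63  64  77 172 173 175
  175 176 177 176]
 [ 70  70  70  73  72  72  56  59  57  60  62  62  60  76 174 174 173 176
  177 178 178 178]
 [ 70  71  70  72  72  73  72  74  55  56  72 131 174 174 172 172 173 175
  177 178 179 178]
 [ 71  70  72  72  72  71  72  74  75  77 174 176 175 174 174 173 175 177
  175 177 177 176]
 [ 58  71  72  71  72  73  75  74  75  76 175 178 176 173 173 172 176 176
  175 177 179 179]]
armR end [411.8 230.5]
```

Request:
{"api": "carry_out", "payload": {
  "commands": [
    [0.0003,-0.0382,0.0298,0,1],
    [0.0003,-0.0382,0.0298,0,1],
    [0.0003,-0.0382,0.0298,0,1],
    [-0.008,0.001,0.013,0,1],
    [-0.005,0.0005,0.0085,0,1],
    [0,0,0,0,1]
  ]
}}

```text
time_s: 31.5
tcp_pos: [633.3, 130.4, 103.1]
orientation: [-176.2, -31.6, 7.5]
wrist_force: [0.7, 0.1, 0.7]
opening: -0.4
grip_force: 0.0
```

```bash
python3 - <<'E'
from h import *
s=state(); go(s,(631.5,136,92)); look("side14","side",["offcut_bar_mid","offcut_step_mid","offcut_slug_mid"]); im=cv2.imread("pics/side14.png")[275:355,262:330].astype(int)
m=((im.min(2)>130)).astype(np.uint8); n,l,st,ce=cv2.connectedComponentsWithStats(m); print([(st[i].tolist(),(ce[i]+[262,275]).round(1).tolist()) for i in range(1,n) if st[i,4]>8])
E
```

```text
31.5 [633.3 130.4 103.1] [-176.2  -31.6    7.5] [ -3.   33.6 110.6  61.   10.6  20.4] [0.7 0.1 0.7] -0.4 0.0
z axis [ 0.51   0.134 -0.849] y [ 0.165 -0.985 -0.057]
tool delta [-6.7 -5.2  9.2]
offcut_bar_mid [(0.62, [302.0, 312.0, 15.0, 19.0])]
offcut_step_mid []
offcut_slug_mid []
[([37, 29, 9, 19, 133], [303.2, 312.8]), ([17, 36, 18, 19, 226], [288.6, 318.4])]
```

Request:
{"api": "carry_out", "payload": {
  "commands": [
    [-0.001,-0.005,0,0,1],
    [-0.0026,0.0003,0.0042,0,1],
    [-0.0013,0.0001,0.0021,0,1],
    [0,0,0,0,1]
  ]
}}

```text
time_s: 32.1
tcp_pos: [632.6, 134.4, 97.7]
orientation: [-176.2, -31.9, 7.5]
wrist_force: [0.0, 0.8, -0.0]
opening: -0.0
grip_force: 0.0
```

Down in 2 mm steps to find contact.

Request:
{"api": "carry_out", "payload": {
  "commands": [
    [-0.001,0.0001,0.0017,0,1],
    [-0.001,0.0001,0.0017,0,1],
    [0,0,0,0,1]
  ]
}}

```text
time_s: 32.4
tcp_pos: [632.6, 134.4, 93.2]
orientation: [-176.2, -31.8, 7.5]
wrist_force: [-0.2, -0.0, -0.4]
opening: 0.3
grip_force: 0.0
```

Request:
{"api": "carry_out", "payload": {
  "commands": [
    [-0.001,0.0001,0.0017,0,1],
    [-0.001,0.0001,0.0017,0,1],
    [0,0,0,0,1]
  ]
}}

```text
time_s: 32.7
tcp_pos: [632.9, 134.7, 89.7]
orientation: [-176.2, -31.9, 7.5]
wrist_force: [-1.9, 1.1, 4.6]
opening: -0.0
grip_force: 2.4
```

Request:
{"api": "carry_out", "payload": {
  "commands": [
    [-0.001,0.0001,0.0017,0,1],
    [-0.001,0.0001,0.0017,0,1],
    [0,0,0,0,1]
  ]
}}

```text
time_s: 33.0
tcp_pos: [632.9, 135.1, 85.7]
orientation: [-176.2, -31.8, 7.5]
wrist_force: [-2.3, 1.4, 4.7]
opening: 0.1
grip_force: 2.7
```

Request:
{"api": "carry_out", "payload": {
  "commands": [
    [-0.0021,0.0002,0.0034,0,1],
    [-0.0021,0.0002,0.0034,0,1],
    [-0.0021,0.0002,0.0034,0,1],
    [-0.0021,0.0002,0.0034,0,1],
    [-0.0021,0.0002,0.0034,0,1],
    [-0.0021,0.0002,0.0034,0,1],
    [0,0,0,0,1]
  ]
}}

```text
time_s: 33.7
tcp_pos: [633.1, 134.8, 61.7]
orientation: [-176.2, -31.9, 7.5]
wrist_force: [-3.9, 0.5, 6.5]
opening: -0.3
grip_force: 3.7
```

```bash
python3 - <<'E'
from h import *
s=state(); go(s,(632.9,135.5,54)); look("side15","side",["paddle_top"]); look("w15","wrist",["paddle_top"])
E
```

```text
33.7 [633.1 134.8  61.7] [-176.2  -31.9    7.5] [ -2.4  38.6 111.7  97.4   9.  -16.1] [-3.9  0.5  6.5] -0.3 3.7
z axis [ 0.514  0.134 -0.847] y [ 0.164 -0.985 -0.056]
tool delta [-4.1 -0.3  6.6]
paddle_top [(0.59, [309.0, 208.0, 37.0, 55.0])]
paddle_top [(0.6, [394.0, 279.0, 331.0, 101.0])]
```

```bash
cat >> h.py <<'E'
def arm_theta(imgs):
    G0=np.array([607.1,11.9]);ex=np.array([.989,.148]);ey=np.array([-.148,.989])
    th=np.arange(-.06,.46,.01); tot={}
    for cam,f in imgs:
        c=viewer.get_calibration(cam); g=cv2.cvtColor(cv2.imread(f),cv2.COLOR_BGR2GRAY); g=cv2.GaussianBlur(cv2.resize(g,None,fx=4,fy=4,interpolation=cv2.INTER_CUBIC),(0,0),2).astype(float)
        best=[]
        for t in th:
            pts=[]
            for x in(12,28):
                for y in(-101,-25):
                    for z in(-8,8):
                        Y=y*np.cos(t)+z*np.sin(t);Z=96+z*np.cos(t)-y*np.sin(t)
                        w=G0+x*ex+Y*ey; pts.append(proj(c,(*w,Z))*4+1.5)
            h=cv2.convexHull(np.array(pts).round().astype(np.int32)); m=np.zeros(g.shape,np.uint8); cv2.fillConvexPoly(m,h,1)
            r=cv2.dilate(m,np.ones((13,13)))-m; best.append(g[m>0].mean()-g[r>0].mean())
        b=np.array(best); i=b.argmax(); print(cam,f,"theta",round(th[i],2),b[max(0,i-2):i+3].round(1)); tot[f]=th[i]
    return tot
E
python3 - <<'E'
from h import *
look("scene15","scene")
arm_theta([("side","pics/side0.png"),("scene","pics/scene0.png"),("side","pics/side14.png"),("side","pics/side13.png"),("side","pics/side15.png"),("scene","pics/scene15.png"),("scene","pics/scene13.png")])
E
```

```text
side pics/side0.png theta 0.26 [54.  54.7 55.  54.8 54.2]
scene pics/scene0.png theta 0.22 [60.6 61.4 62.2 62.2 62. ]
side pics/side14.png theta 0.14 [58.2 58.4 58.5 58.5 57.9]
side pics/side13.png theta 0.14 [56.3 56.4 56.6 56.6 56. ]
side pics/side15.png theta 0.34 [50.7 51.1 51.4 51.1 50.7]
scene pics/scene15.png theta 0.11 [0.3 0.3 0.4 0.3 0.2]
scene pics/scene13.png theta 0.07 [58.7 59.7 59.8 58.9 59.3]
```

Request:
{"api": "carry_out", "payload": {
  "commands": [
    [-0.0021,0.0002,0.0034,0,1],
    [-0.0021,0.0002,0.0034,0,1],
    [-0.0016,0.0001,0.0026,0,1],
    [0,0,0,0,1],
    [0,0,0,0,1],
    [0,0,0,0,1],
    [0,0,0,0,1]
  ]
}}

```text
time_s: 34.65
tcp_pos: [633.6, 133.8, 51.5]
orientation: [-176.4, -31.9, 7.5]
wrist_force: [-3.3, -3.2, 10.6]
opening: 0.1
grip_force: 4.0
```

```bash
python3 - <<'E'
from h import *
s=state(); look("side16","side"); arm_theta([("side","pics/side16.png")])
E
```

```text
34.65 [633.6 133.8  51.5] [-176.4  -31.9    7.5] [ -2.5  39.8 111.9 106.6   9.2 -25.4] [-3.3 -3.2 10.6] 0.1 4.0
side pics/side16.png theta 0.42 [44.9 45.7 46.2 46.1 46.1]
```

```bash
python3 - <<'E'
from h import *
c=viewer.get_calibration("side")
G0=np.array([607.1,11.9]);ex=np.array([.989,.148]);ey=np.array([-.148,.989])
def hull(t,off=(0,0)):
    pts=[]
    for x in(12,28):
        for y in(-101,-40):
            for z in(-8,8):
                w=G0+x*ex+(y*np.cos(t)+z*np.sin(t))*ey; pts.append((proj(c,(*w,96+z*np.cos(t)-y*np.sin(t)))+off)*4+1.5)
    return cv2.convexHull(np.array(pts).round().astype(np.int32))
def score(g,t,off):
    m=np.zeros(g.shape,np.uint8); cv2.fillConvexPoly(m,hull(t,off),1); r=cv2.dilate(m,np.ones((9,9)))-m
    return g[m>0].mean()-g[r>0].mean()
def load(f): return cv2.GaussianBlur(cv2.resize(cv2.cvtColor(cv2.imread(f),cv2.COLOR_BGR2GRAY),None,fx=4,fy=4,interpolation=cv2.INTER_CUBIC),(0,0),1.5).astype(float)
I={f:load(f"pics/{f}.png") for f in["side0","side13","side14","side15","side16"]}
th=np.arange(-.05,.48,.01); known=dict(side0=.18,side13=0,side14=0)
res=max((sum(score(I[f],t,(du,dv)) for f,t in known.items()),du,dv) for du in np.arange(-4,4.1,.5) for dv in np.arange(-5,5.1,.5)); print(res)
for f in I:
    b=np.array([score(I[f],t,res[1:]) for t in th]); i=b.argmax(); print(f,round(th[i],2),round(b[i],1),"half-width", th[b>b[i]-1][[0,-1]].round(2))
E
```

```text
(np.float64(172.9073046133443), np.float64(-2.0), np.float64(-5.0))
side0 0.21 59.5 half-width [0.21 0.23]
side13 0.07 62.7 half-width [0.05 0.09]
side14 0.07 64.8 half-width [0.05 0.08]
side15 0.3 50.9 half-width [0.22 0.32]
side16 0.28 43.8 half-width [0.26 0.32]
```

```bash
python3 - <<'E'
from h import *
F=[]
for k in range(6): look(f"w17_{k}"); F.append(sensors.sense()["wrist_force"])
s=state(); print(np.mean(F,0).round(2),np.std(F,0).round(2))
G0=np.array([607.1,11.9]);ex=np.array([.989,.148]);ey=np.array([-.148,.989])
def pt(x,y,z,t): 
    w=G0+x*ex+(y*np.cos(t)+z*np.sin(t))*ey; return np.array([*w,96+z*np.cos(t)-y*np.sin(t)])
th=np.arange(-.06,.46,.01)
for f,rng in [("w13",(30,95)),("w13",(-95,-20)),("w9",(-90,-40)),("w15",(-95,-20)),("w17_0",(-95,-20)),("w17_5",(-70,-20)),("w15",(30,80)),("w17_5",(30,80))]:
    c=np.load(f"pics/{f}.npz"); g=cv2.GaussianBlur(cv2.imread(f"pics/{f}.png",0),(0,0),1).astype(float); b=[]
    for t in th:
        # contrast across the two long edges of the top face (inside minus outside)
        v=[]
        for y in np.arange(*rng,2.):
            for e,o in((12,-1),(28,1)):
                i=proj(c,pt(e-o*2.5,y,8,t));q=proj(c,pt(e+o*2.5,y,8,t))
                P_=[cv2.getRectSubPix(g.astype(np.float32),(1,1),tuple(map(float,p)))[0,0] for p in(i,q) if 0<p[0]<559 and 0<p[1]<419]
                if len(P_)==2: v.append(np.clip(P_[0]-P_[1],-60,60))
        b.append(np.mean(v) if len(v)>10 else -99)
    b=np.array(b);i=b.argmax(); print(f,rng,"theta",th[i].round(2),b[i].round(1),th[b>b[i]-3][[0,-1]].round(2), [proj(c,pt(20,y,8,th[i])).round().tolist() for y in rng])
E
```

```text
35.0 [633.6 133.9  51.5] [-176.3  -31.9    7.5] [ -2.5  39.8 111.9 106.6   9.2 -25.4] [-2.7 -1.9  8.8] -0.3 4.0
[-3.18 -2.39  8.94] [0.46 0.57 0.32]
w13 (30, 95) theta 0.12 54.0 [0.04 0.2 ] [[240.0, 229.0], [164.0, 229.0]]
w13 (-95, -20) theta -0.06 54.0 [-0.06  0.04] [[402.0, 231.0], [305.0, 229.0]]
w9 (-90, -40) theta 0.2 58.7 [0.09 0.21] [[200.0, 158.0], [62.0, 168.0]]
w15 (-95, -20) theta -0.06 -99 [-0.06  0.45] [[841.0, 305.0], [639.0, 302.0]]
w17_0 (-95, -20) theta -0.06 -99 [-0.06  0.45] [[881.0, 307.0], [663.0, 304.0]]
w17_5 (-70, -20) theta -0.06 -99 [-0.06  0.45] [[809.0, 306.0], [663.0, 304.0]]
w15 (30, 80) theta 0.45 56.5 [0.04 0.45] [[480.0, 298.0], [360.0, 295.0]]
w17_5 (30, 80) theta 0.45 56.0 [-0.06  0.45] [[491.0, 300.0], [362.0, 296.0]]
```

Request:
{"api": "carry_out", "payload": {
  "commands": [
    [-0.0008,0.0001,0.0013,0,1],
    [0,0,0,0,1],
    [0,0,0,0,1],
    [0,0,0,0,1],
    [0,0,0,0,1],
    [0.0016,-0.0002,-0.0026,0,1],
    [0.0016,-0.0002,-0.0026,0,1],
    [0.0016,-0.0002,-0.0026,0,1],
    [0.0016,-0.0002,-0.0026,0,1],
    [0.0016,-0.0002,-0.0026,0,1],
    [0.0016,-0.0002,-0.0026,0,1],
    [0.0016,-0.0002,-0.0026,0,1],
    [0.0016,-0.0002,-0.0026,0,1],
    [0.0016,-0.0002,-0.0026,0,1],
    [0.0016,-0.0002,-0.0026,0,1]
  ]
}}

```text
time_s: 36.5
tcp_pos: [633.1, 136.1, 80.3]
orientation: [-176.1, -31.9, 7.5]
wrist_force: [-1.1, 2.8, 5.3]
opening: 0.2
grip_force: 2.8
```

Request:
{"api": "carry_out", "payload": {
  "commands": [
    [0.0016,-0.0002,-0.0026,0,1],
    [0.0016,-0.0002,-0.0026,0,1],
    [0.0016,-0.0002,-0.0026,0,1],
    [0.0016,-0.0002,-0.0026,0,1],
    [0.0016,-0.0002,-0.0026,0,1],
    [0.0016,-0.0002,-0.0026,0,1],
    [0.0016,-0.0002,-0.0026,0,1],
    [0.0016,-0.0002,-0.0026,0,1]
  ]
}}

```text
time_s: 37.3
tcp_pos: [632.5, 135.0, 103.6]
orientation: [-176.3, -31.8, 7.5]
wrist_force: [-0.4, -0.0, -0.5]
opening: -0.1
grip_force: 0.0
```

Free of the paddle; lift clear, check, and hand in.

Request:
{"api": "carry_out", "payload": {
  "commands": [
    [0.01,0,-0.016,0,1],
    [0.015,0,-0.025,0,1],
    [0.015,0,-0.025,0,1],
    [0,0,0,0,1],
    [0,0,0,0,1]
  ]
}}

```text
time_s: 37.8
tcp_pos: [632.5, 130.8, 181.3]
orientation: [-176.3, -31.9, 7.5]
wrist_force: [-0.8, 0.4, 0.4]
opening: -0.0
grip_force: 0.0
```

```bash
python3 - <<'E'
from h import *
state(); look("side18","side",["waste_tub","offcut_bar_mid","offcut_slug_mid"]); arm_theta([("side","pics/side14.png"),("side","pics/side18.png")])
im=cv2.imread("pics/side18.png")[275:355,262:330].astype(int); m=(im.min(2)>130).astype(np.uint8); n,l,st,ce=cv2.connectedComponentsWithStats(m); print([(st[i].tolist()) for i in range(1,n) if st[i,4]>8])
from bench import hand_in
print(hand_in())
E
```

```text
37.8 [632.5 130.8 181.3] [-176.3  -31.9    7.5] [ -2.9  25.2 107.6  29.7  18.7  52.6] [-0.8  0.4  0.4] -0.0 0.0
waste_tub [(0.61, [242.0, 284.0, 26.0, 34.0]), (0.57, [296.0, 315.0, 59.0, 82.0])]
offcut_bar_mid []
offcut_slug_mid []
side pics/side14.png theta 0.14 [58.2 58.4 58.5 58.5 57.9]
side pics/side18.png theta 0.12 [40.5 40.4 40.5 40.4 40.1]
[[37, 29, 9, 19, 136], [17, 36, 18, 19, 232]]
the job is handed in; nothing more can be done
None
```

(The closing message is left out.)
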